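# Cap the mailing tubes

### The arm

A 6-joint arm with a two-finger parallel gripper is mounted at the origin on the work surface. World frame = base frame: x ahead of the robot, y to its left, z up, the work surface at z = 0. Lengths are in m, angles in degrees, forces in N, time in s.
With the tool pointing down it reaches from about 0.4 to 0.825 m from the base axis. Payload 7 kg.
Tool frame: the origin (TCP) lies on the centre line of the jaws, within the pads' length; the fingertips stand 11 mm ahead of it and the grasp point (between the pads) lies 8 mm behind it; z points along the fingers, y is the direction in which the jaws open and shut (so a half turn about z gives the same grasp; the last joint's range is limited). The gripper opens to 88 mm and grips with 3 to 60 N. Pads are 19 mm wide; open, the fingers measure 130 mm over their backs; the gripper's body (78 mm by 193 mm) begins 47 mm behind the grasp point.
Start: joints at [91.335, 20.546, 0.682, 0, -70.136, -16.507], TCP at [0.177, 0.651, 0.238] pointing down, gripper open.
Joint ranges: [-176.03, 176.03], [-82.01, 121.73], [-58.28, 71.71], [-173.87, 95.51], [-174.79, -0.11], [-173.66, 173.66]. Speed limits (degrees/s): [136.94, 136.94, 172.46, 180, 180, 180].

### API

Orientations are given as [roll, pitch, yaw] about the fixed x, y, z axes, in that order (R = Rz(yaw) Ry(pitch) Rx(roll)).
In Python, from plant import ctrl, cams, order gives the robot as it stands.
- The arm moves only by the tool jog_arm, never from a script. Its argument "motion" is a list of rows, each an object with "offset": the shift along the tool's x, y, z in mm, a list of three; "roll": the turn about the tool's z in rad; "hand": the finger opening in mm, from 0 to 87.6. A call has 1 to 20 rows; each row is the pose to reach, as a shift and turn from the pose commanded when the call began, along the tool's axes at that moment; what a row does not reach only later rows make up. A row lasts 1/12 s, in which the tool goes at most 41.7 mm and 7.16 degrees, less where a joint would pass 70% of its speed; a pose out of reach is approached as far as the arm can. A call with a gripper value outside its range is refused whole. The fingers move at their own pace and stop on an object; the grip force is fixed at half the most. Time passes only in rows, so rows that repeat a pose let the fingers close. It gives the time, the measured TCP pose, the force and the opening at its end, in the units of the state.
- ctrl.get_obs(): the state, without advancing time (a new reading comes with each control period).
- cams.snapshot(name): name is "scene" or "top"; returns a dict with "img" (400x640x3 uint8, red, green, blue), "K" (3x3 intrinsics, pixels), "cam_to_world" (4x4, takes a point from camera to world coordinates). Camera axes: x right, y down, z forward; pixel columns grow to the right and rows downward; lengths in m; the calibration is good to about 2 mm. A picture is of the moment at which its call begins. There is no depth.
- order.close_job(): hands the job in, once; it reports no verdict.
The state is a dict: "clock": time; "joint_pos": joint angles; "qvel": joint speeds; "tau": joint torques, N m; "tool_pos": TCP position; "orientation": TCP orientation; "force": force on the tool from outside, world axes, zero at the start; "moment": the same for the moment, N m; "opening": finger opening in m.
Only numpy, scipy, OpenCV 4.12 (cv2) and the standard library are available. Lean on these libraries where they do the work, as an engineer would, in place of code of your own. Each camera call takes 0.05 s, during which the arm holds its last target. There are 200 camera calls.

### The job

Close the three mailing tubes that stand on the packing table: with a fingertip, gently press the white cap of the tallest tube fully home, then that of the middle-height tube, then that of the shortest. Leave every tube standing upright where it is, neither gripped up nor pushed along, and leave the other things on the table alone.

Things in the scene. Friction and masses are not known exactly. Their poses are not given: they have to be found in the camera images.
- tube_tall: the tallest brown cardboard mailing tube, standing loose and upright on the table; 70 mm diameter, 190 mm high without its cap, about 250 g; origin at the centre of its underside, z along the tube
- cap_tall_top (a point): centre of the flat top face of the white plastic push-in cap of the tallest tube: a springy raised centre, 64 mm in diameter and 7 mm high, on a flange 72 mm in diameter and 3 mm thick; the face is 200 mm above the table when the cap is fully home and untouched, and 9 to 12 mm higher at the start. The raised centre yields under the finger by up to 6 mm, 1 mm for each 3 N, and springs back; squeezed flat (18 N) it is hard, so press slowly
- cap_tall (a joint): how far the cap of the tallest tube has been pushed in, in m: 0 = 12 mm proud, 0.012 = fully home (flange on the tube's rim); starts at 0 to 0.003. It slides straight down against about 2.5 N of friction (plus 0.3 N for each 10 mm/s of speed), stays where it is left, and stops hard at 0.012 (force then builds up as the raised centre yields); more than 30 N crumples the tube
- tube_middle: the middle-height brown cardboard mailing tube, standing loose and upright on the table; 70 mm diameter, 145 mm high without its cap, about 250 g; origin at the centre of its underside, z along the tube
- cap_middle_top (a point): centre of the flat top face of the white plastic push-in cap of the middle-height tube: a springy raised centre, 64 mm in diameter and 7 mm high, on a flange 72 mm in diameter and 3 mm thick; the face is 155 mm above the table when the cap is fully home and untouched, and 9 to 12 mm higher at the start. The raised centre yields under the finger by up to 6 mm, 1 mm for each 3 N, and springs back; squeezed flat (18 N) it is hard, so press slowly
- cap_middle (a joint): how far the cap of the middle-height tube has been pushed in, in m: 0 = 12 mm proud, 0.012 = fully home (flange on the tube's rim); starts at 0 to 0.003. It slides straight down against about 2.5 N of friction (plus 0.3 N for each 10 mm/s of speed), stays where it is left, and stops hard at 0.012 (force then builds up as the raised centre yields); more than 30 N crumples the tube
- tube_short: the shortest brown cardboard mailing tube, standing loose and upright on the table; 70 mm diameter, 100 mm high without its cap, about 250 g; origin at the centre of its underside, z along the tube
- cap_short_top (a point): centre of the flat top face of the white plastic push-in cap of the shortest tube: a springy raised centre, 64 mm in diameter and 7 mm high, on a flange 72 mm in diameter and 3 mm thick; the face is 110 mm above the table when the cap is fully home and untouched, and 9 to 12 mm higher at the start. The raised centre yields under the finger by up to 6 mm, 1 mm for each 3 N, and springs back; squeezed flat (18 N) it is hard, so press slowly
- cap_short (a joint): how far the cap of the shortest tube has been pushed in, in m: 0 = 12 mm proud, 0.012 = fully home (flange on the tube's rim); starts at 0 to 0.003. It slides straight down against about 2.5 N of friction (plus 0.3 N for each 10 mm/s of speed), stays where it is left, and stops hard at 0.012 (force then builds up as the raised centre yields); more than 30 N crumples the tube
- red_books: stack of three red paperbacks, 120 x 180 x 42 mm; bystander, loose; origin at the centre of its underside
- parcel: flat book parcel in brown paper, 140 x 210 x 24 mm; bystander, loose; origin at the centre of its underside
- phone: black smartphone, 150 x 72 x 9 mm, long side along its x; bystander, loose; origin at the centre of its underside
- marker: white marker pen with black cap, lying, 130 mm long along its x, 14 mm thick (18 mm at the cap's clip); bystander, loose; origin at the centre of its underside
Things that resemble listed ones, but are neither listed nor needed, are in the scene too. Leave any turquoise look-alike of the tube_short alone.

How it is judged:
By the outcome, as a careful person would: the job done as asked, in the order asked, and still so for the second after the job is handed in, with the robot touching nothing.
It also fails if it takes over 48 s, if anything falls off the work surface, if the arm or the gripper's body presses on something with over 40 N, if the wrist force passes 120 N, or if a joint passes its speed limit or range.

## Working session

There is one attempt and no reset: what is moved stays moved. The work goes in short steps, Python scripts to look and compute and a tool call to move; the robot and the scene stay as the last step left them, time stands still between calls to the robot, and variables do not carry over. Pictures are saved under pics/ and viewed, about 8 in all and at most 12, crops included, and the job is handed in when it is done.

Besides the shell and the picture viewer there is one more tool, called after "Call:" by a JSON object that holds its "name" and its "arguments". jog_arm: Moves the arm, as the interface text tells. Its arguments: {"type":"object","properties":{"motion":{"type":"array"}},"required":["motion"]}

```bash
mkdir -p pics; ls
python3 - <<'E'
from plant import ctrl,cams,order
import cv2,numpy as np
print(ctrl.get_obs())
for n in("scene","top"):
    s=cams.snapshot(n); cv2.imwrite(f"pics/{n}0.png",s["img"][:,:,::-1]); np.savez(f"{n}0.npz",**s)
    print(n,s["K"].tolist(),np.round(s["cam_to_world"],4).tolist())
E
```

```text
pics
{'clock': 0.0, 'joint_pos': array([ 9.13370678e+01,  2.05947815e+01,  6.32736186e-01, -1.95171077e-02,
       -7.01350912e+01, -1.65060887e+01]), 'qvel': array([-0.02906574, -0.0660862 , -0.07604558, -0.0033122 , -0.0957826 ,
        0.05349978]), 'tau': array([-3.00520887e-04, -5.82728148e+01,  2.93062985e+01,  6.99721590e+00,
        7.21115386e-03, -1.57540599e-04]), 'tool_pos': array([0.1765396 , 0.65101518, 0.23657891]), 'orientation': array([ 1.79901654e+02, -1.00099139e-02, -1.51756598e+01]), 'force': array([ 1.09828998,  0.75169777, -0.21816705]), 'moment': array([-0.00733289, -0.006558  , -0.00284995]), 'opening': 0.08781222378272384}
scene [[515.695059210812, 0.0, 322.48925808835133], [0.0, 515.695059210812, 202.960483744127], [0.0, 0.0, 1.0]] [[0.3265, 0.6138, -0.7188, 1.4107], [0.9452, -0.213, 0.2474, -0.285], [-0.0013, -0.7602, -0.6497, 0.9093], [0.0, 0.0, 0.0, 1.0]]
top [[420.7843615766053, 0.0, 325.2054597841282], [0.0, 420.7843615766053, 192.43098455675596], [0.0, 0.0, 1.0]] [[0.0043, -0.998, 0.0626, 0.5052], [-0.9999, -0.0052, -0.0141, 0.0128], [0.0144, -0.0626, -0.9979, 0.9616], [0.0, 0.0, 0.0, 1.0]]
```

View pics/scene0.png

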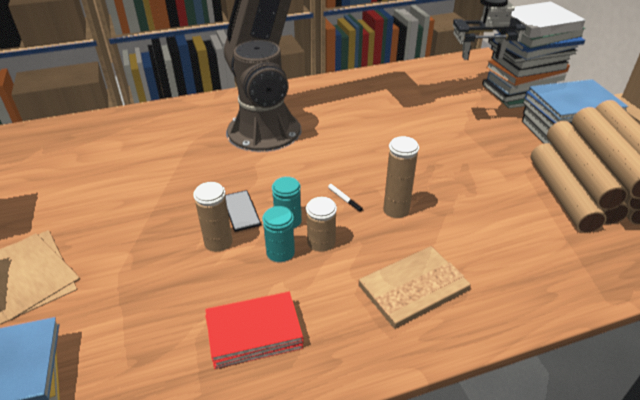

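View pics/top0.png

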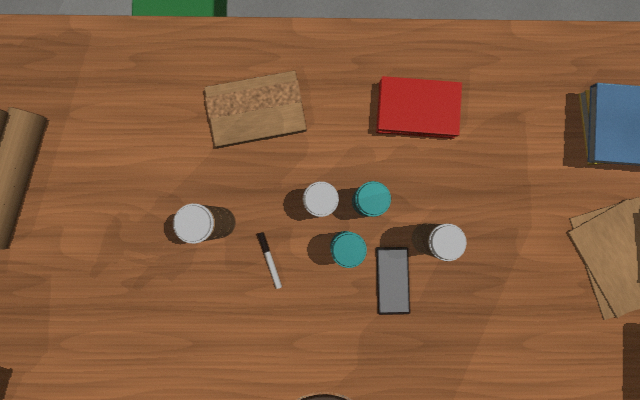

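Candidates, scene view then top view:
- **Brown tubes with white caps:** tall at (403,148) / (194,223), middle at (209,193) / (447,242), short at (321,208) / (321,199).
- **Turquoise look-alikes:** (286,187) and (278,217) / (348,249) and (373,199). These must be left alone. One stands right beside the short tube.

Next I measure the white caps in both views.

```bash
cat > h.py <<'E'
import numpy as np,cv2
def load(n): return dict(np.load(n))
def ray(s,p):
    d=np.linalg.inv(s["K"])@[p[0],p[1],1]; T=s["cam_to_world"]; return T[:3,3],T[:3,:3]@d
def onz(s,p,z):
    o,d=ray(s,p); return o+d*(z-o[2])/d[2]
def proj(s,P):
    T=s["cam_to_world"]; c=s["K"]@(T[:3,:3].T@(np.asarray(P)-T[:3,3])); return c[:2]/c[2]
def tri(s1,p1,s2,p2):
    o1,d1=ray(s1,p1);o2,d2=ray(s2,p2)
    t=np.linalg.lstsq(np.c_[d1,-d2],o2-o1,rcond=None)[0]; a=o1+t[0]*d1;b=o2+t[1]*d2
    return (a+b)/2,np.linalg.norm(a-b)
def blob(s,p,mask=None,r=30):
    hsv=cv2.cvtColor(s["img"],cv2.COLOR_RGB2HSV)
    m=((hsv[...,1]<45)&(hsv[...,2]>110)).astype(np.uint8) if mask is None else mask(hsv).astype(np.uint8)
    w=np.zeros_like(m); cv2.circle(w,p,r,1,-1); m=m*w
    c=max(cv2.findContours(m,cv2.RETR_EXTERNAL,cv2.CHAIN_APPROX_NONE)[0],key=cv2.contourArea)
    return cv2.fitEllipse(cv2.convexHull(c)),cv2.boundingRect(c)
E
python3 - <<'E'
from h import *
S=load("scene0.npz");T=load("top0.npz")
px={"tall":((403,148),(194,223),.2105),"middle":((209,193),(447,242),.1655),"short":((321,208),(321,199),.1205)}
for n,(a,b,z) in px.items():
    et,bt=blob(T,b);es,bs=blob(S,a,r=22)
    print(n,"top",np.round(et[0],1),np.round(et[1],1),"scene",np.round(es[0],1),np.round(es[1],1),bs)
    print("  face plane",onz(T,et[0],z).round(4),"flange plane",onz(T,et[0],z-.007).round(4),"tri",*[np.round(v,4) for v in tri(S,es[0],T,et[0])])
    f=T["K"][0,0];d=T["cam_to_world"][2,3]-z; print("  diam mm",np.round(np.array(et[1])/f*d*1000,1))
tq=lambda h:(h[...,0]>75)&(h[...,0]<100)&(h[...,1]>120)
for b in((373,199),(348,249)):
    e,_=blob(T,b,tq); print("turq",onz(T,e[0],.11).round(3))
ic=[cv2.resize(I["img"][y-40:y+40,x-60:x+60],None,fx=4,fy=4,interpolation=cv2.INTER_CUBIC) for I,(x,y) in((S,(321,215)),(T,(321,199)))]
cv2.imwrite("pics/crop1.png",np.vstack(ic)[:600,:,::-1])
E
```

```text
tall top [193. 223.] [39.5 40.6] scene [403.5 146.5] [21.1 29.6] (389, 136, 30, 21)
  face plane [0.4968 0.2364 0.2105] flange plane [0.4967 0.2385 0.2035] tri [0.4964 0.2375 0.2041] 0.0017
  diam mm [70.4 72.5]
middle top [447.3 241.8] [36.6 37.5] scene [212.2 194.8] [25.  37.6] (194, 182, 37, 24)
  face plane [ 0.4628 -0.2295  0.1655] flange plane [ 0.4625 -0.2316  0.1585] tri [ 0.4631 -0.23    0.1542] 0.0059
  diam mm [69.2 70.9]
short top [320.5 198.7] [34.8 35.4] scene [321.  208.1] [23.1 30.3] (306, 197, 31, 23)
  face plane [0.5454 0.0103 0.1205] flange plane [0.5457 0.0103 0.1135] tri [0.5456 0.0097 0.1124] 0.0012
  diam mm [69.5 70.7]
turq [ 0.547 -0.095  0.11 ]
turq [ 0.445 -0.046  0.11 ]
```

View pics/crop1.png

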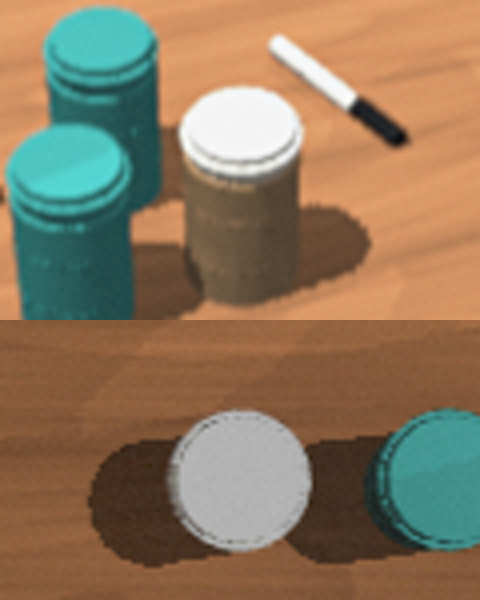

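The crop shows the short brown tube with its white cap at scene (321,208), clear of the two turquoise tubes beside it. Cap diameters (70–72 mm) and triangulated heights match the description. Next I work out the move to above the tall tube.

```bash
cat >> h.py <<'E'
from scipy.spatial.transform import Rotation
def off(o,P):
    return (Rotation.from_euler("xyz",o["orientation"],degrees=True).inv().apply(np.asarray(P)-o["tool_pos"])*1000).round(1)
E
python3 -c "
from h import *
from plant import ctrl
print(off(ctrl.get_obs(),[.497,.237,.25]))"
```

```text
[417.7 315.8 -12.8]
```

Call:
{"name": "jog_arm", "arguments": {"motion": [{"offset": [0, 0, -14], "roll": 0, "hand": 0}, {"offset": [30, 22, -14], "roll": 0, "hand": 0}, {"offset": [60, 45, -14], "roll": 0, "hand": 0}, {"offset": [90, 68, -14], "roll": 0, "hand": 0}, {"offset": [120, 90, -14], "roll": 0, "hand": 0}, {"offset": [150, 113, -14], "roll": 0, "hand": 0}, {"offset": [180, 136, -14], "roll": 0, "hand": 0}, {"offset": [210, 158, -14], "roll": 0, "hand": 0}, {"offset": [240, 181, -14], "roll": 0, "hand": 0}, {"offset": [270, 204, -14], "roll": 0, "hand": 0}, {"offset": [300, 227, -14], "roll": 0, "hand": 0}, {"offset": [330, 249, -14], "roll": 0, "hand": 0}, {"offset": [360, 272, -14], "roll": 0, "hand": 0}, {"offset": [390, 295, -14], "roll": 0, "hand": 0}, {"offset": [408, 309, -14], "roll": 0, "hand": 0}, {"offset": [417, 316, -14], "roll": 0, "hand": 0}, {"offset": [418, 316, -14], "roll": 0, "hand": 0}, {"offset": [418, 316, -14], "roll": 0, "hand": 0}, {"offset": [418, 316, -14], "roll": 0, "hand": 0}]}}

```text
clock: 1.68
tool_pos: [0.497, 0.2377, 0.2514]
orientation: [180.0, 0.0, -15.2]
force: [-0.6, 0.5, 0.0]
opening: 0.0002
```

Run:
```python
from h import *
from plant import ctrl,cams
o=ctrl.get_obs();print(o["tool_pos"],o["force"],off(o,[.497,.237,.216]))
s=cams.snapshot("scene");t=cams.snapshot("top");np.savez("scene1.npz",**s)
for S in(s,t):print(proj(S,[.497,.237,.2115]).round(1),proj(S,o["tool_pos"]-[0,0,.011]).round(1))
a=cv2.resize(s["img"][90:190,340:470],None,fx=4,fy=4,interpolation=cv2.INTER_CUBIC)
cv2.imwrite("pics/near1.png",a[:,:,::-1])
```

```text
[0.49699256 0.23766788 0.25136358] [-0.58154342  0.50493271  0.04095654] [ 0.2  0.6 35.4]
[404. 144.] [405.5 133.8]
[192.5 222.9] [187.  223.1]
```

View pics/near1.png

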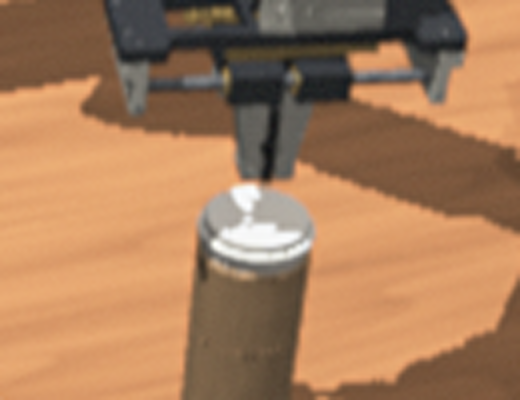

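The closed fingertips are at image (405,134), right where I predicted. They line up with the cap centre at about (404,144), so I descend slowly.

Call:
{"name": "jog_arm", "arguments": {"motion": [{"offset": [0, 0.5, 8], "roll": 0, "hand": 0}, {"offset": [0, 0.5, 16], "roll": 0, "hand": 0}, {"offset": [0, 0.5, 22], "roll": 0, "hand": 0}, {"offset": [0, 0.5, 25], "roll": 0, "hand": 0}, {"offset": [0, 0.5, 26], "roll": 0, "hand": 0}, {"offset": [0, 0.5, 27], "roll": 0, "hand": 0}, {"offset": [0, 0.5, 28], "roll": 0, "hand": 0}, {"offset": [0, 0.5, 29], "roll": 0, "hand": 0}, {"offset": [0, 0.5, 30], "roll": 0, "hand": 0}, {"offset": [0, 0.5, 31], "roll": 0, "hand": 0}, {"offset": [0, 0.5, 32], "roll": 0, "hand": 0}, {"offset": [0, 0.5, 33], "roll": 0, "hand": 0}, {"offset": [0, 0.5, 34], "roll": 0, "hand": 0}, {"offset": [0, 0.5, 35], "roll": 0, "hand": 0}, {"offset": [0, 0.5, 36], "roll": 0, "hand": 0}, {"offset": [0, 0.5, 37], "roll": 0, "hand": 0}, {"offset": [0, 0.5, 38], "roll": 0, "hand": 0}]}}

```text
clock: 3.2
tool_pos: [0.4974, 0.2367, 0.2135]
orientation: [-180.0, -0.0, -15.2]
force: [0.5, -0.5, 3.5]
opening: 0.0003
```

Call:
{"name": "jog_arm", "arguments": {"motion": [{"offset": [0, 0, 1], "roll": 0, "hand": 0}, {"offset": [0, 0, 2], "roll": 0, "hand": 0}, {"offset": [0, 0, 2.5], "roll": 0, "hand": 0}, {"offset": [0, 0, 3], "roll": 0, "hand": 0}, {"offset": [0, 0, 3.5], "roll": 0, "hand": 0}, {"offset": [0, 0, 4], "roll": 0, "hand": 0}, {"offset": [0, 0, 4.5], "roll": 0, "hand": 0}, {"offset": [0, 0, 4.5], "roll": 0, "hand": 0}, {"offset": [0, 0, 4.5], "roll": 0, "hand": 0}]}}

```text
clock: 3.95
tool_pos: [0.4974, 0.2367, 0.2095]
orientation: [-180.0, -0.0, -15.2]
force: [-0.7, 0.0, 5.3]
opening: 0.0006
```

Call:
{"name": "jog_arm", "arguments": {"motion": [{"offset": [0, 0, 0.5], "roll": 0, "hand": 0}, {"offset": [0, 0, 1.0], "roll": 0, "hand": 0}, {"offset": [0, 0, 1.5], "roll": 0, "hand": 0}, {"offset": [0, 0, 1.5], "roll": 0, "hand": 0}, {"offset": [0, 0, 1.5], "roll": 0, "hand": 0}]}}

```text
clock: 4.37
tool_pos: [0.4975, 0.2367, 0.2084]
orientation: [-180.0, -0.0, -15.2]
force: [-1.0, 0.3, 7.4]
opening: 0.0004
```

Call:
{"name": "jog_arm", "arguments": {"motion": [{"offset": [0, 0, 0.5], "roll": 0, "hand": 0}, {"offset": [0, 0, 1.0], "roll": 0, "hand": 0}, {"offset": [0, 0, 1.0], "roll": 0, "hand": 0}, {"offset": [0, 0, 1.0], "roll": 0, "hand": 0}]}}

```text
clock: 4.7
tool_pos: [0.4979, 0.2368, 0.2083]
orientation: [-179.9, -0.1, -15.1]
force: [-2.4, -0.9, 13.1]
opening: 0.0004
```

The force has climbed to 13 N. A sliding cap gives only about 3 N, so this one has to be on its stop. Lifting off straight up.

Call:
{"name": "jog_arm", "arguments": {"motion": [{"offset": [0, 0, -1], "roll": 0, "hand": 0}, {"offset": [0, 0, -3], "roll": 0, "hand": 0}, {"offset": [0, 0, -6], "roll": 0, "hand": 0}, {"offset": [0, 0, -12], "roll": 0, "hand": 0}, {"offset": [0, 0, -24], "roll": 0, "hand": 0}, {"offset": [0, 0, -36], "roll": 0, "hand": 0}, {"offset": [0, 0, -44], "roll": 0, "hand": 0}, {"offset": [0, 0, -46], "roll": 0, "hand": 0}, {"offset": [0, 0, -46], "roll": 0, "hand": 0}]}}

```text
clock: 5.45
tool_pos: [0.4973, 0.2367, 0.2529]
orientation: [-180.0, -0.0, -15.2]
force: [-0.1, 0.1, -0.0]
opening: 0.0004
```

Run:
```python
from h import *
from plant import ctrl,cams
o=ctrl.get_obs();print(o["clock"],o["tool_pos"],o["force"],off(o,[.4627,-.2305,.25]))
s=cams.snapshot("scene");s0=load("scene0.npz")
a=[cv2.resize(S["img"][110:240,360:450],None,fx=4,fy=4,interpolation=cv2.INTER_CUBIC) for S in(s0,s)]
cv2.imwrite("pics/near2.png",np.hstack(a)[:,:,::-1])
```

```text
5.45 [0.49727841 0.23670736 0.25289948] [-0.14395075  0.1119728  -0.03820703] [ 89.  460.    2.6]
```

View pics/near2.png

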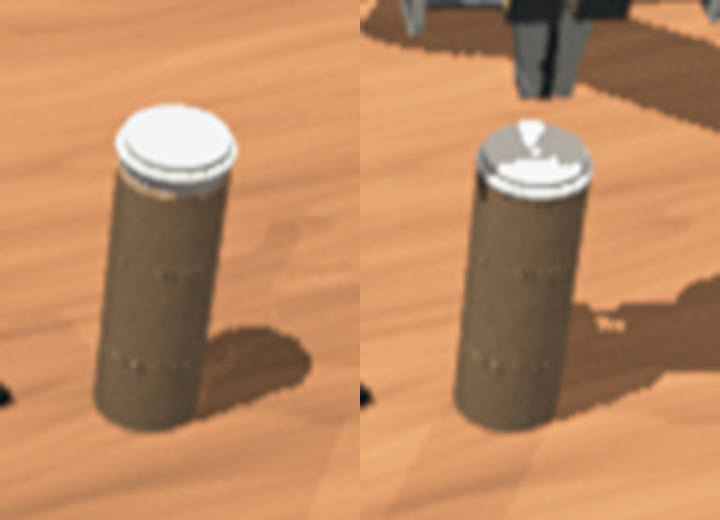

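In the right half of the picture the flange sits on the rim and the grey gap is gone. The base hasn't moved. Next, the middle tube.

Call:
{"name": "jog_arm", "arguments": {"motion": [{"offset": [3, 15, 0], "roll": 0, "hand": 0}, {"offset": [9, 45, 0], "roll": 0, "hand": 0}, {"offset": [15, 77, 0], "roll": 0, "hand": 0}, {"offset": [21, 109, 0], "roll": 0, "hand": 0}, {"offset": [27, 141, 0], "roll": 0, "hand": 0}, {"offset": [33, 173, 0], "roll": 0, "hand": 0}, {"offset": [40, 205, 0], "roll": 0, "hand": 0}, {"offset": [46, 237, 0], "roll": 0, "hand": 0}, {"offset": [52, 269, 0], "roll": 0, "hand": 0}, {"offset": [58, 301, 0], "roll": 0, "hand": 0}, {"offset": [64, 333, 0], "roll": 0, "hand": 0}, {"offset": [71, 365, 0], "roll": 0, "hand": 0}, {"offset": [77, 397, 0], "roll": 0, "hand": 0}, {"offset": [83, 427, 0], "roll": 0, "hand": 0}, {"offset": [87, 450, 0], "roll": 0, "hand": 0}, {"offset": [89, 460, 0], "roll": 0, "hand": 0}, {"offset": [89, 460, 0], "roll": 0, "hand": 0}, {"offset": [89, 460, 0], "roll": 0, "hand": 0}]}}

```text
clock: 7.0
tool_pos: [0.4621, -0.2309, 0.2519]
orientation: [-180.0, 0.1, -15.3]
force: [0.3, 0.8, -0.5]
opening: 0.0006
```

Run:
```python
from h import *
from plant import ctrl,cams
o=ctrl.get_obs();print(o["clock"],o["tool_pos"],o["force"],off(o,[.4627,-.2305,.166]))
s=cams.snapshot("scene")
print(proj(s,[.4627,-.2305,.1655]).round(1),proj(s,o["tool_pos"]-[0,0,.011]).round(1))
e,b=blob(s,(207,192),r=18);print(e,b)
```

```text
7.0 [ 0.46209722 -0.23091487  0.25187855] [ 0.32856532  0.7970255  -0.50937466] [ 0.6 -0.5 85.9]
[210.  190.7] [204.8 163.8]
((209.02767944335938, 193.8910675048828), (22.682479858398438, 31.320898056030273), 84.09959411621094) (194, 183, 31, 23)
```

Call:
{"name": "jog_arm", "arguments": {"motion": [{"offset": [0.5, -0.5, 15], "roll": 0, "hand": 0}, {"offset": [0.5, -0.5, 35], "roll": 0, "hand": 0}, {"offset": [0.5, -0.5, 55], "roll": 0, "hand": 0}, {"offset": [0.5, -0.5, 65], "roll": 0, "hand": 0}, {"offset": [0.5, -0.5, 70], "roll": 0, "hand": 0}, {"offset": [0.5, -0.5, 72], "roll": 0, "hand": 0}, {"offset": [0.5, -0.5, 73], "roll": 0, "hand": 0}, {"offset": [0.5, -0.5, 74], "roll": 0, "hand": 0}, {"offset": [0.5, -0.5, 75], "roll": 0, "hand": 0}, {"offset": [0.5, -0.5, 76], "roll": 0, "hand": 0}, {"offset": [0.5, -0.5, 77], "roll": 0, "hand": 0}, {"offset": [0.5, -0.5, 78], "roll": 0, "hand": 0}, {"offset": [0.5, -0.5, 79], "roll": 0, "hand": 0}, {"offset": [0.5, -0.5, 80], "roll": 0, "hand": 0}, {"offset": [0.5, -0.5, 81], "roll": 0, "hand": 0}, {"offset": [0.5, -0.5, 82], "roll": 0, "hand": 0}, {"offset": [0.5, -0.5, 83], "roll": 0, "hand": 0}, {"offset": [0.5, -0.5, 84], "roll": 0, "hand": 0}]}}

```text
clock: 8.55
tool_pos: [0.4636, -0.2304, 0.1686]
orientation: [180.0, -0.0, -15.2]
force: [1.2, -0.2, 2.4]
opening: 0.0002
```

Call:
{"name": "jog_arm", "arguments": {"motion": [{"offset": [0, 0, 1], "roll": 0, "hand": 0}, {"offset": [0, 0, 2], "roll": 0, "hand": 0}, {"offset": [0, 0, 2.5], "roll": 0, "hand": 0}, {"offset": [0, 0, 3], "roll": 0, "hand": 0}, {"offset": [0, 0, 3.5], "roll": 0, "hand": 0}, {"offset": [0, 0, 3.5], "roll": 0, "hand": 0}, {"offset": [0, 0, 3.5], "roll": 0, "hand": 0}]}}

```text
clock: 9.13
tool_pos: [0.4635, -0.2304, 0.1652]
orientation: [180.0, -0.0, -15.2]
force: [1.3, -0.3, 2.9]
opening: 0.0002
```

Call:
{"name": "jog_arm", "arguments": {"motion": [{"offset": [0, 0, 0.5], "roll": 0, "hand": 0}, {"offset": [0, 0, 1.0], "roll": 0, "hand": 0}, {"offset": [0, 0, 1.5], "roll": 0, "hand": 0}, {"offset": [0, 0, 2.0], "roll": 0, "hand": 0}, {"offset": [0, 0, 2.0], "roll": 0, "hand": 0}, {"offset": [0, 0, 2.0], "roll": 0, "hand": 0}]}}

```text
clock: 9.63
tool_pos: [0.4637, -0.2304, 0.1636]
orientation: [180.0, -0.0, -15.2]
force: [0.4, 0.9, 6.5]
opening: 0.0002
```

Call:
{"name": "jog_arm", "arguments": {"motion": [{"offset": [0, 0, 0.5], "roll": 0, "hand": 0}, {"offset": [0, 0, 1.0], "roll": 0, "hand": 0}, {"offset": [0, 0, 1.0], "roll": 0, "hand": 0}, {"offset": [0, 0, 1.0], "roll": 0, "hand": 0}]}}

```text
clock: 9.97
tool_pos: [0.4638, -0.2305, 0.1633]
orientation: [180.0, -0.1, -15.1]
force: [-1.2, 1.4, 12.3]
opening: 0.0002
```

12.3 N means the middle cap is home. Lifting off.

Call:
{"name": "jog_arm", "arguments": {"motion": [{"offset": [0, 0, -1], "roll": 0, "hand": 0}, {"offset": [0, 0, -3], "roll": 0, "hand": 0}, {"offset": [0, 0, -6], "roll": 0, "hand": 0}, {"offset": [0, 0, -12], "roll": 0, "hand": 0}, {"offset": [0, 0, -28], "roll": 0, "hand": 0}, {"offset": [0, 0, -48], "roll": 0, "hand": 0}, {"offset": [0, 0, -66], "roll": 0, "hand": 0}, {"offset": [0, 0, -76], "roll": 0, "hand": 0}, {"offset": [0, 0, -80], "roll": 0, "hand": 0}, {"offset": [0, 0, -80], "roll": 0, "hand": 0}]}}

```text
clock: 10.8
tool_pos: [0.4634, -0.2303, 0.2425]
orientation: [-180.0, -0.0, -15.2]
force: [0.6, -0.1, -0.0]
opening: 0.0004
```

Run:
```python
from h import *
from plant import ctrl,cams
o=ctrl.get_obs();print(o["clock"],o["tool_pos"],o["force"],off(o,[.5455,.010,.24]))
s=cams.snapshot("scene");s0=load("scene0.npz")
a=[cv2.resize(S["img"][140:260,170:260],None,fx=4,fy=4,interpolation=cv2.INTER_CUBIC) for S in(s0,s)]
cv2.imwrite("pics/near3.png",np.hstack(a)[:,:,::-1])
```

```text
10.8 [ 0.46342192 -0.23026871  0.24247912] [ 0.5603764  -0.11459895 -0.033697  ] [  16.3 -253.4    2.6]
```

View pics/near3.png

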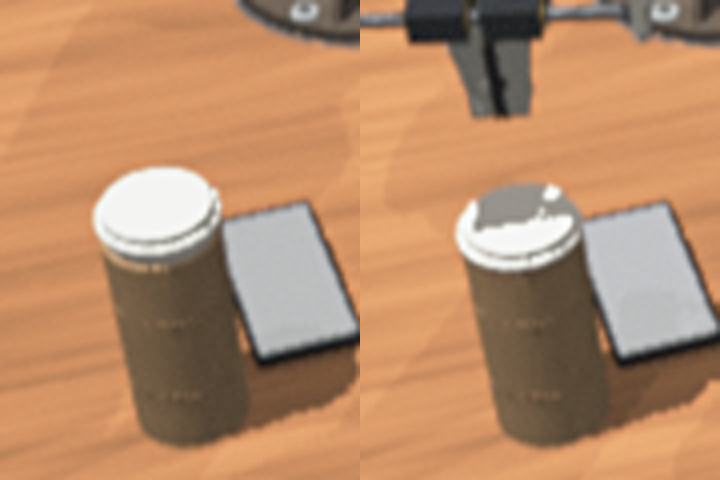

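The middle cap is flush on its rim and the tube hasn't moved. Next, the short tube.

Call:
{"name": "jog_arm", "arguments": {"motion": [{"offset": [1, -15, 0], "roll": 0, "hand": 0}, {"offset": [3, -45, 0], "roll": 0, "hand": 0}, {"offset": [5, -75, 0], "roll": 0, "hand": 0}, {"offset": [7, -105, 0], "roll": 0, "hand": 0}, {"offset": [9, -135, 0], "roll": 0, "hand": 0}, {"offset": [11, -165, 0], "roll": 0, "hand": 0}, {"offset": [13, -195, 0], "roll": 0, "hand": 0}, {"offset": [15, -223, 0], "roll": 0, "hand": 0}, {"offset": [16, -244, 0], "roll": 0, "hand": 0}, {"offset": [16, -253, 0], "roll": 0, "hand": 0}, {"offset": [16, -253, 0], "roll": 0, "hand": 0}, {"offset": [16, -253, 0], "roll": 0, "hand": 0}]}}

```text
clock: 11.85
tool_pos: [0.5444, 0.0097, 0.2409]
orientation: [179.9, 0.1, -15.1]
force: [-0.4, 0.1, 0.4]
opening: 0.0004
```

Run:
```python
from h import *
from plant import ctrl,cams
o=ctrl.get_obs();print(o["clock"],o["tool_pos"],o["force"],off(o,[.5455,.010,.121]))
s=cams.snapshot("scene")
print(proj(s,[.5455,.01,.1205]).round(1),proj(s,o["tool_pos"]-[0,0,.011]).round(1))
print(blob(s,(321,208),r=22))
cv2.imwrite("pics/near4.png",cv2.resize(s["img"][110:270,240:400],None,fx=3,fy=3,interpolation=cv2.INTER_CUBIC)[:,:,::-1])
```

```text
11.85 [0.5444139  0.00969171 0.24087858] [-0.39218898  0.05845391  0.43001663] [  1.2  -0.7 119.9]
[321.4 205.4] [320.9 167.6]
(((320.7991027832031, 208.45436096191406), (22.623199462890625, 30.353811264038086), 93.60501098632812), (306, 198, 31, 22))
```

View pics/near4.png

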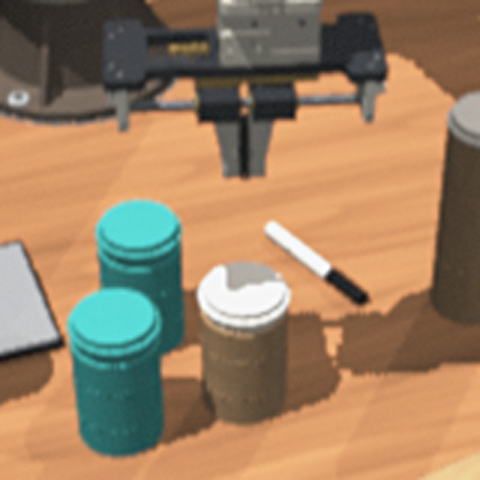

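The fingertips at crop (243,178) are lined up over the short white cap at (243,285). The turquoise tubes at (139,225) and (115,315) are about as tall as the short tube. Closed fingers and a body 66 mm above the tips clear them.

Call:
{"name": "jog_arm", "arguments": {"motion": [{"offset": [1, -0.5, 15], "roll": 0, "hand": 0}, {"offset": [1, -0.5, 35], "roll": 0, "hand": 0}, {"offset": [1, -0.5, 55], "roll": 0, "hand": 0}, {"offset": [1, -0.5, 75], "roll": 0, "hand": 0}, {"offset": [1, -0.5, 92], "roll": 0, "hand": 0}, {"offset": [1, -0.5, 100], "roll": 0, "hand": 0}, {"offset": [1, -0.5, 104], "roll": 0, "hand": 0}, {"offset": [1, -0.5, 106], "roll": 0, "hand": 0}, {"offset": [1, -0.5, 107], "roll": 0, "hand": 0}, {"offset": [1, -0.5, 108], "roll": 0, "hand": 0}, {"offset": [1, -0.5, 109], "roll": 0, "hand": 0}, {"offset": [1, -0.5, 110], "roll": 0, "hand": 0}, {"offset": [1, -0.5, 111], "roll": 0, "hand": 0}, {"offset": [1, -0.5, 112], "roll": 0, "hand": 0}, {"offset": [1, -0.5, 113], "roll": 0, "hand": 0}, {"offset": [1, -0.5, 114], "roll": 0, "hand": 0}, {"offset": [1, -0.5, 115], "roll": 0, "hand": 0}, {"offset": [1, -0.5, 116], "roll": 0, "hand": 0}, {"offset": [1, -0.5, 117], "roll": 0, "hand": 0}, {"offset": [1, -0.5, 118], "roll": 0, "hand": 0}]}}

```text
clock: 13.57
tool_pos: [0.5463, 0.01, 0.1241]
orientation: [-180.0, -0.0, -15.2]
force: [0.4, -0.2, 1.6]
opening: 0.0006
```

Call:
{"name": "jog_arm", "arguments": {"motion": [{"offset": [0, 0, 1], "roll": 0, "hand": 0}, {"offset": [0, 0, 2], "roll": 0, "hand": 0}, {"offset": [0, 0, 2.5], "roll": 0, "hand": 0}, {"offset": [0, 0, 3], "roll": 0, "hand": 0}, {"offset": [0, 0, 3.5], "roll": 0, "hand": 0}, {"offset": [0, 0, 3.5], "roll": 0, "hand": 0}, {"offset": [0, 0, 3.5], "roll": 0, "hand": 0}]}}

```text
clock: 14.15
tool_pos: [0.5463, 0.0099, 0.1206]
orientation: [-180.0, -0.0, -15.2]
force: [0.9, 1.3, 2.3]
opening: 0.0002
```

Call:
{"name": "jog_arm", "arguments": {"motion": [{"offset": [0, 0, 0.5], "roll": 0, "hand": 0}, {"offset": [0, 0, 1.0], "roll": 0, "hand": 0}, {"offset": [0, 0, 1.5], "roll": 0, "hand": 0}, {"offset": [0, 0, 2.0], "roll": 0, "hand": 0}, {"offset": [0, 0, 2.0], "roll": 0, "hand": 0}, {"offset": [0, 0, 2.0], "roll": 0, "hand": 0}]}}

```text
clock: 14.65
tool_pos: [0.5464, 0.01, 0.119]
orientation: [-180.0, -0.0, -15.2]
force: [-0.8, 2.3, 6.8]
opening: 0.0005
```

Call:
{"name": "jog_arm", "arguments": {"motion": [{"offset": [0, 0, 0.5], "roll": 0, "hand": 0}, {"offset": [0, 0, 1.0], "roll": 0, "hand": 0}, {"offset": [0, 0, 1.0], "roll": 0, "hand": 0}, {"offset": [0, 0, 1.0], "roll": 0, "hand": 0}]}}

```text
clock: 14.98
tool_pos: [0.5464, 0.01, 0.1183]
orientation: [-180.0, -0.0, -15.2]
force: [-2.2, 1.5, 9.7]
opening: 0.0003
```

9.7 N, far above the sliding friction, so the short cap is home too. Lifting off and clear.

Call:
{"name": "jog_arm", "arguments": {"motion": [{"offset": [0, 0, -1], "roll": 0, "hand": 0}, {"offset": [0, 0, -3], "roll": 0, "hand": 0}, {"offset": [0, 0, -6], "roll": 0, "hand": 0}, {"offset": [0, 0, -12], "roll": 0, "hand": 0}, {"offset": [0, 0, -28], "roll": 0, "hand": 0}, {"offset": [0, 0, -48], "roll": 0, "hand": 0}, {"offset": [0, 0, -72], "roll": 0, "hand": 0}, {"offset": [0, 0, -96], "roll": 0, "hand": 0}, {"offset": [0, 0, -120], "roll": 0, "hand": 0}, {"offset": [0, 0, -144], "roll": 0, "hand": 0}, {"offset": [0, 0, -160], "roll": 0, "hand": 0}, {"offset": [0, 0, -165], "roll": 0, "hand": 0}, {"offset": [0, 0, -165], "roll": 0, "hand": 0}, {"offset": [0, 0, -165], "roll": 0, "hand": 0}]}}

```text
clock: 16.15
tool_pos: [0.5455, 0.0098, 0.2817]
orientation: [180.0, 0.1, -15.2]
force: [0.2, 0.6, 0.5]
opening: 0.0005
```

Run:
```python
from h import *
from plant import ctrl,cams
o=ctrl.get_obs();print(o["clock"],o["tool_pos"],o["force"])
s=cams.snapshot("scene");s0=load("scene0.npz")
d=cv2.absdiff(s["img"],s0["img"]).max(2)
for n,(u,v) in {"books":(254,330),"parcel":(414,285),"phone":(240,210),"marker":(345,197)}.items(): print(n,np.median(d[v-20:v+20,u-25:u+25]))
a=[cv2.resize(S["img"][120:270,180:440],None,fx=3,fy=3,interpolation=cv2.INTER_CUBIC)[:,:780] for S in(s0,s)]
cv2.imwrite("pics/end.png",cv2.resize(np.vstack(a),(520,600))[:,:,::-1])
```

```text
16.15 [0.54551098 0.00981071 0.28172946] [0.19061816 0.59902805 0.45518933]
books 3.0
parcel 9.0
phone 7.0
marker 8.0
```

View pics/end.png

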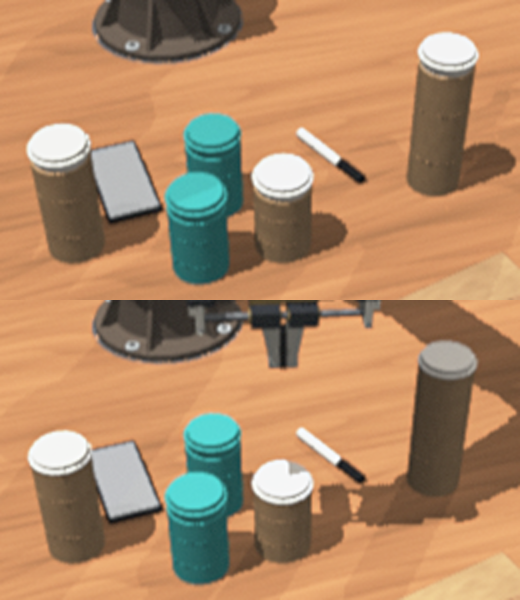

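The before/after view shows all three white caps flush on their rims. The tubes, the turquoise look-alikes, the phone and the marker are where they started, and the gripper is clear of everything. Handing in.

```bash
python3 -c "
from plant import order
print(order.close_job())"
```

```text
the job is handed in; nothing more can be done
None
```

All three caps are pressed home, in the order you asked: tallest, then middle, then shortest. I pressed each one with the closed fingertips and lifted straight off.

- **Force:** the last readings were 13.1 N, 12.3 N and 9.7 N. Sliding friction is only about 3 N, so each cap had reached its stop. No reading came near the 30 N that crumples a tube.
- **Height:** the fingertips ended 197 mm, 152 mm and 107 mm above the table. That fits caps that are fully home and yielding about 3 mm under the finger.
- **Final picture:** all three flanges sit on their rims and the tubes stand where they were. The turquoise tubes, phone and marker look unmoved, and before/after differences at the books and parcel were small.
- **Finish:** the gripper was clear and touching nothing at hand-in, at about 16 s of the 48 s allowed.

No check failed. In one early measurement, the two views of the middle cap disagreed by about 6 mm, probably because the phone got into the colour mask. I used the top view instead, and the press confirmed it.

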